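Free the ball dish and turn its lip to the jar

ROBOT

A 6-joint arm with a two-finger parallel gripper is mounted at the origin on the work surface. World frame = base frame: x ahead of the robot, y to its left, z up, the work surface at z = 0. Lengths are in mm, angles in degrees, forces in N, time in s.
With the tool pointing down it reaches from about 350 to 875 mm from the base axis. Payload 4.2 kg.
Tool frame: the origin (TCP) lies at the very end of the fingers, on their centre line; the grasp point (between the pads) lies 19 mm behind it; z points along the fingers, y is the direction in which the jaws open and shut (so a half turn about z gives the same grasp; the last joint's range is limited). The gripper opens to 85 mm and grips with 20 to 120 N. Pads are 22 mm wide; open, the fingers measure 114 mm over their backs; the gripper's body (76 mm by 85 mm) begins 54 mm behind the grasp point. The pads swing forward as they close: fully open they stand 13 mm farther back than shut.
Start: joints at [14.817, 22.042, 0.453, 0, -68.411, -14.817], TCP at [624.979, 0.025, 231.312] pointing down, gripper open.
Joint ranges: [-179.83, 179.83], [-69.29, 118.12], [-61.27, 80.66], [-181.25, 117.63], [-171.15, -9.14], [-177.46, 177.46]. Speed limits (degrees/s): [159.86, 159.86, 180, 180, 180, 180].

INTERFACE

Orientations are given as [roll, pitch, yaw] about the fixed x, y, z axes, in that order (R = Rz(yaw) Ry(pitch) Rx(roll)).
In Python, from station import robot gives the robot as it stands. Calls block until the motion is done:
- robot.move_pose(position, orientation): joint-space move of the TCP to a pose.
- robot.move_linear(position, frame=None, feed=150, force_limit=None): straight line of the TCP; frame=None keeps the orientation; feed is the mean speed in mm/s. With force_limit (N) it stops when the force on the tool has changed by that much, and returns True; else False.
- robot.set_joints(angles): joint-space move.
- robot.command_gripper(opening, strength=None): finger opening in mm; strength is the grip in N (None keeps the last); returns when the fingers have stopped.
- robot.dwell(seconds).
- robot.solve_ik(position, orientation): joint angles nearest the present ones, or None.
- robot.sense(): the state.
- robot.camera(name): name is "scene" or "side" or "wrist"; returns a dict with "pixels" (400x640x3 uint8, red, green, blue), "range_z" (400x640 float32, mm along the optical axis (not along the pixel's ray), 0 where there is no reading), "vfov" (degrees; the focal length in pixels is half the picture's height over the tangent of half this angle, whatever the lens; pixels are square), "cx", "cy" (the principal point, pixels), "R" (3x3) and "t" (3): a world point X has camera coordinates R X + t; the wrist camera has in their place "tool_from_camera" (4x4, takes a point from camera to tool coordinates, whose origin is the TCP and whose axes are the flange's). Camera axes: x right, y down, z forward; pixel columns grow to the right and rows downward; lengths in mm; the calibration is good to about 2 mm. A picture is of the moment at which its call begins: read the wrist's pose just before it.
A pose or a line that the arm cannot do raises robot.MotionError and nothing moves.
- robot.hand_in(): hands the job in, once; it reports no verdict.
The state is a dict: "time_s": time; "q": joint angles; "qd": joint speeds; "tau": joint torques, N m; "eef_pos": TCP position; "orientation": TCP orientation; "force": force on the tool from outside, world axes, zero at the start; "ft_torque": the same for the moment, N m; "width": finger opening in mm.
Only numpy, scipy, OpenCV 4.12 (cv2) and the standard library are available. Lean on these libraries where they do the work, as an engineer would, in place of code of your own. Each camera call takes 0.05 s, during which the arm holds its last target.

TASK

The steel dish with one loose bearing ball is locked in its holder by a snug sliding keeper. Pry the keeper fully open with the pry bar (not with the fingers) and stand the bar back in its wooden rack; then lift the dish by its handle, and once it is clear of the holder turn it a quarter turn so that its pouring lip points at the open jar, keeping the dish level and the ball in its middle all the while. Leave the other things on the bench where they are, and finish while still holding the dish level and still, a hand's breadth (about 100 mm) above its holder.

Things in the scene. Friction and masses are not known exactly. Their poses are not given: they have to be found in the camera images.
- nest: the dish's holder, a fixed steel base 12 mm thick, 140 mm square, with a 72 mm wide rail carrying the keeper that runs from it towards the robot (its -x) to 168 mm from the origin. Origin: at table height under the centre of the dish's seat. The dish stands on the base's top, loosely (3 mm) between four 4 mm high pins, under the keeper's tip. Highest point: 61 mm
- keeper (a joint): the sliding keeper, an aluminium yoke on the holder's rail, its tip hooked 11 mm over the dish's rim. 0 = shut, 0.026 m = fully open; it opens along the holder's own -x (away from the dish). A spring plunger catches a bump on its side and holds it shut: about 5 N starts it, the push needed shrinks to nothing by about 5 mm of travel, and then a spring of about 3 N slides it fully open, where it stays
- keeper_bar (a point): middle of the top edge of the keeper's upright cross bar (12 mm thick along the holder's x, 60 mm wide, its top 60 mm and its bottom 36.5 mm above the table); push it along the holder's -x; moves with the keeper
- pry_gap (a point): centre of the pry gap, 60 mm above the table, fixed to the holder, 106 mm from its origin towards -x. With the keeper shut the gap is 12 mm long in the holder's x, between a fixed steel post (20 mm wide, on the dish's side, top 61 mm above the table) and the keeper's cross bar, and 36 mm wide in the holder's y between the keeper's arms. It is open down to 12 mm above the table
- rack: fixed wooden block 70 x 70 x 65 mm high with one upright slot in its middle, 11 mm (its x) by 22 mm (its y), edges bevelled by 3 mm, open to the table; origin at the centre of its underside
- prybar: the pry bar, upright in the rack: steel blade 5 mm (its x) by 16 mm (its y), 55 mm long; above it a shoulder 24 x 30 mm that rests on the rack's top, then a wooden handle 22 mm (its x) by 28 mm (its y), 61 to 121 mm above the tip. 160 g. Origin at the blade's tip (10 mm above the table when racked), z up along the handle
- prybar_grip (a point): middle of the lower handle, on the bar's axis 86 mm above the blade's tip: where to grip
- dish: steel dish 113 mm across, 22 mm high, about 220 g; floor a shallow cone (7 degrees), so the ball stays in the middle if moved smoothly. Its +x points along the pouring lip, a tongue 22 mm wide ending 77 mm from the centre. Its handle arches over it along its y. Origin: centre of the underside, 12 mm above the table in the holder; z up. At the start the lip points roughly along the holder's +x
- dish_grip (a point): centre of the handle's flat cross bar, straight over the dish's centre, 82 mm above its underside; the bar is 10 mm thick (dish x), 14 mm high and 119 mm long (dish y)
- dish_mid (a point): where the ball's centre lies when it rests in the middle of the dish, 15 mm above its underside
- ball_center (a point): centre of the loose steel bearing ball, 20 mm across, in the middle of the dish
- jar: open aluminium jar with bearing balls in it, 72 mm across and 75 mm high, about 260 mm to the left or to the right of the holder; origin at the centre of its underside. Not to be moved
- tin: closed paint tin with a white band, 77 mm across and 85 mm high, on the other side of the holder from the jar; not to be moved. Origin at the centre of its underside
- bottle: grey plastic bottle, 48 mm across and 120 mm high, nearer the robot, on the other side from the rack; not to be moved. Origin at the centre of its underside
- hammer: hammer lying beyond the holder; not to be moved
- screwdriver: screwdriver lying at the left; not to be moved
- collar: steel shaft collar, 56 mm across and 18 mm high, lying at the right; not to be moved

How it is judged (in metres and radians):
On the way, in this order (a step that is already met when the one before it is completed fails the run):
1. the pry bar pushes the keeper off its detent (value of joint keeper above 0.001 m and contact force between prybar and nest above 1 N), for 0.02 s.
2. the keeper is fully open and the bar stands back in its rack, let go (value of joint keeper above 0.023 m and horizontal distance between prybar and rack below 0.012 m and height (world z) of prybar below 0.018 m and angle between prybar's own z axis and vertical below 0.15 rad and contact force between the fingers and prybar below 0.1 N), for 0.2 s.
3. the dish is lifted clear of the holder, its lip not yet turned (height (world z) of dish above 0.035 m and contact force between dish and nest below 0.1 N and (y of jar in the frame of dish above 0.17 m or y of jar in the frame of dish below -0.17 m)), for 0.1 s.
At the end, for the whole second after the job is handed in: Fingers hold the dish still over its holder (underside 75-220 mm above the table, within 60 mm of the holder's axis), level within 5 deg, lip line within 40 mm of the jar's axis, ball within 12 mm of the middle; keeper open 23 mm or more; bar upright in its rack, seated within 8 mm (height (world z) of dish between 0.075 and 0.22 m and horizontal distance between dish and nest below 0.06 m and angle between dish's own z axis and vertical below 0.09 rad and linear speed of dish below 0.03 m/s and angular speed of dish below 0.15 rad/s and contact force between the fingers and dish above 2 N and contact force between dish and nest below 0.1 N and distance between ball_center and dish_mid below 0.012 m and x of jar in the frame of dish above 0.1 m and y of jar in the frame of dish between -0.04 and 0.04 m and value of joint keeper above 0.023 m and horizontal distance between prybar and rack below 0.012 m and height (world z) of prybar below 0.018 m and angle between prybar's own z axis and vertical below 0.15 rad); the arm keeps its last pose, push and grip.
It fails at once if the fingers push the holder or its keeper before the keeper is open (value of joint keeper below 0.02 m and contact force between the fingers and nest above 1.5 N).
It fails at once if the ball strays more than 20 mm from the middle of the dish (distance between ball_center and dish_mid above 0.02 m).
It fails at once if the dish is tipped by more than about 14 degrees (angle between dish's own z axis and vertical above 0.25 rad).
It fails at once if another thing on the bench is moved by more than 25 mm (distance of any of jar, tin, bottle, hammer, screwdriver, collar from where it was at the start of the episode above 0.025 m).
It also fails if it takes over 62 s, if anything falls off the work surface, if the arm or the gripper's body presses on something with over 40 N, if the wrist force passes 120 N, or if a joint passes its speed limit or range.

## Working session

There is one attempt and no reset: what is moved stays moved. The work goes in short steps, each a Python script; the robot and the scene stay as the last script left them, time stands still between calls to the robot, and variables do not carry over. Pictures are saved under pics/ and viewed, and the job is handed in when it is done.

```bash
ls; mkdir -p pics
python3 - <<'E'
from station import robot
import cv2,numpy as np
s=robot.sense();print({k:s[k] for k in('time_s','eef_pos','orientation','force','width')})
for n in('scene','side','wrist'):
    c=robot.camera(n);cv2.imwrite(f'pics/{n}0.png',c['pixels'][:,:,::-1]);np.savez(f'pics/{n}0.npz',**c)
    print(n,{k:(np.round(v,3).tolist() if k not in('pixels','range_z') else 0) for k,v in c.items()})
E
```

```text
pics
{'time_s': 0.0, 'eef_pos': array([6.24401236e+02, 1.18336422e-02, 2.30206263e+02]), 'orientation': array([ 1.79873345e+02, -6.12469045e-03, -9.00094910e+01]), 'force': array([-0.28944683, -0.29678562,  1.09894193]), 'width': 85.73538769787861}
scene {'pixels': 0, 'range_z': 0, 'vfov': 47.667, 'cx': 310.468, 'cy': 191.802, 'R': [[0.85, 0.527, -0.016], [0.368, -0.614, -0.699], [-0.378, 0.588, -0.715]], 't': [-550.11, -134.156, 1457.77]}
side {'pixels': 0, 'range_z': 0, 'vfov': 43.767, 'cx': 319.467, 'cy': 201.547, 'R': [[0.963, -0.268, -0.016], [-0.179, -0.597, -0.782], [0.2, 0.756, -0.623]], 't': [-570.827, 207.523, 1129.616]}
wrist {'pixels': 0, 'range_z': 0, 'vfov': 70.112, 'cx': 319.11, 'cy': 198.219, 'tool_from_camera': [[-0.0, -0.956, -0.292, 73.774], [1.0, -0.001, 0.001, -0.772], [-0.001, -0.292, 0.956, -142.371], [0.0, 0.0, 0.0, 1.0]]}
```

View pics/scene0.png

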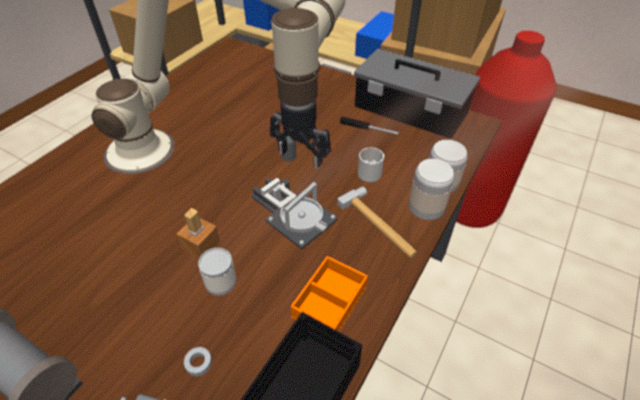

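View pics/side0.png

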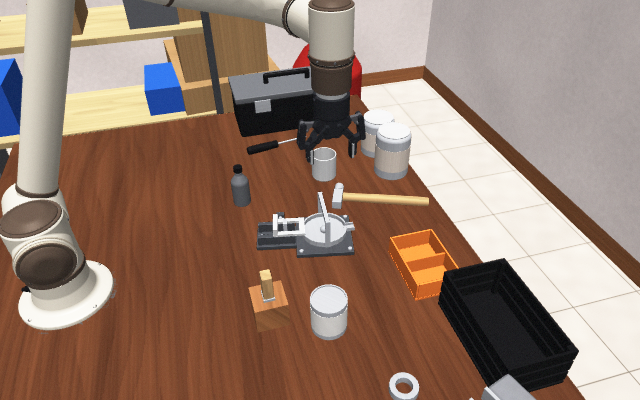

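View pics/wrist0.png

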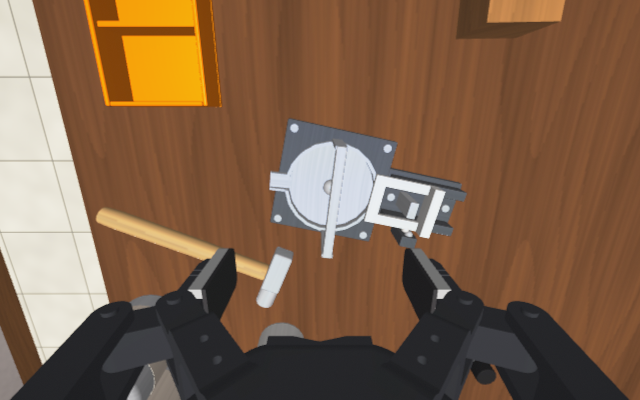

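The scene view shows the nest near (300,215), the rack and bar at (197,230), the tin at (217,270) and the jar at (371,165). The wrist view shows the nest base around (335,185), with the keeper cross bar at (432,213) and the lip at (278,181). Next I'll turn pixels into points.

```bash
cat > h.py <<'E'
import numpy as np,cv2
from scipy.spatial.transform import Rotation as Ro
def cam(c,s=None):
    f=200/np.tan(np.radians(c['vfov'])/2)
    if 'R' in c: R=np.array(c['R']);t=np.array(c['t']);Rw=R.T;o=-R.T@t
    else:
        T=np.array(c['tool_from_camera']);Rt=Ro.from_euler('xyz',s['orientation'],degrees=True).as_matrix()
        Rw=Rt@T[:3,:3];o=Rt@T[:3,3]+s['eef_pos']
    return f,float(c['cx']),float(c['cy']),Rw,o
def ray(C,u,v):
    f,cx,cy,Rw,o=C;return Rw@np.array([(u-cx)/f,(v-cy)/f,1.])
def onplane(C,u,v,z):
    d=ray(C,u,v);return C[4]+d*(z-C[4][2])/d[2]
def cloud(c,C):
    f,cx,cy,Rw,o=C;z=np.array(c['range_z'],float);v,u=np.mgrid[:400,:640]
    P=np.stack([(u-cx)/f*z,(v-cy)/f*z,z],-1)@Rw.T+o
    P[z<=0]=np.nan;return P
def shot(robot,n,name):
    s=robot.sense();c=robot.camera(n);cv2.imwrite(f'pics/{name}.png',c['pixels'][:,:,::-1]);return c,cam(c,s),s
def proj(C,X):
    f,cx,cy,Rw,o=C;p=Rw.T@(np.asarray(X,float)-o);return cx+f*p[0]/p[2],cy+f*p[1]/p[2]
E
python3 - <<'E'
import numpy as np
from h import *
s=dict(eef_pos=np.array([624.4,0.012,230.2]),orientation=[179.873,-.006,-90.0095])
for n in('scene','side','wrist'):
    c=np.load(f'pics/{n}0.npz');C=cam(c,s);P=cloud(c,C);print(n,C[4])
    pts={'scene':{'rack':(193,235),'bartop':(193,213),'jar':(371,155),'tin':(216,258),'handle':(302,196),'table':(120,280)},
     'side':{'bartop':(265,272),'racktop':(280,300),'tin':(329,293),'jar':(323,155),'bottle':(238,168),'table':(100,300)},
     'wrist':{'basecorner1':(294,128),'pin2':(388,148),'pin3':(363,236),'pin4':(277,218),'lip':(273,181),'han':(340,150),'han2':(327,254),'kbarA':(440,190),'kbarB':(427,234),'post':(411,209),'table':(400,60)}}[n]
    for k,(u,v) in pts.items(): print(k,np.round(P[v,u],1))
E
```

```text
scene [1067.52250404 -649.4871768   940.35788994]
rack [ 434.2 -208.    65.6]
bartop [ 437.  -191.1  133.1]
jar [668.9 310.6  44.7]
tin [ 537.3 -239.    79.4]
handle [613.7  16.  101.3]
table [ 3.288e+02 -3.750e+02  1.000e-01]
side [ 361.5977501  -882.92206158  857.11022032]
bartop [ 430.2 -185.2  128. ]
racktop [ 451.1 -211.4   65.7]
tin [ 549.4 -232.4   78.6]
jar [688.2 301.8  51.9]
bottle [431.8 207.4 119.8]
table [ 75.4 -52.3  10.2]
wrist [625.47569108 -73.7475073  372.57641942]
basecorner1 [655.  -54.1  16.1]
pin2 [538.7 -29.8  15. ]
pin3 [564.4  89.9  14.4]
pin4 [681.   63.3  14.5]
lip [682.1   9.7  25.8]
han [605.  -38.6 101.7]
han2 [616.4  71.3 100.6]
kbarA [485.6  13.1  56.8]
kbarB [495.7  66.8  59.7]
post [517.8  35.1  59.6]
table [ 5.279e+02 -1.320e+02 -4.000e-01]
```

Run:
```python
import cv2
a=cv2.imread('pics/wrist0.png')[100:280,240:490];cv2.imwrite('pics/w0z.png',cv2.resize(a,None,fx=3.2,fy=3.2,interpolation=cv2.INTER_CUBIC))
```

```text
(no output)
```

View pics/w0z.png

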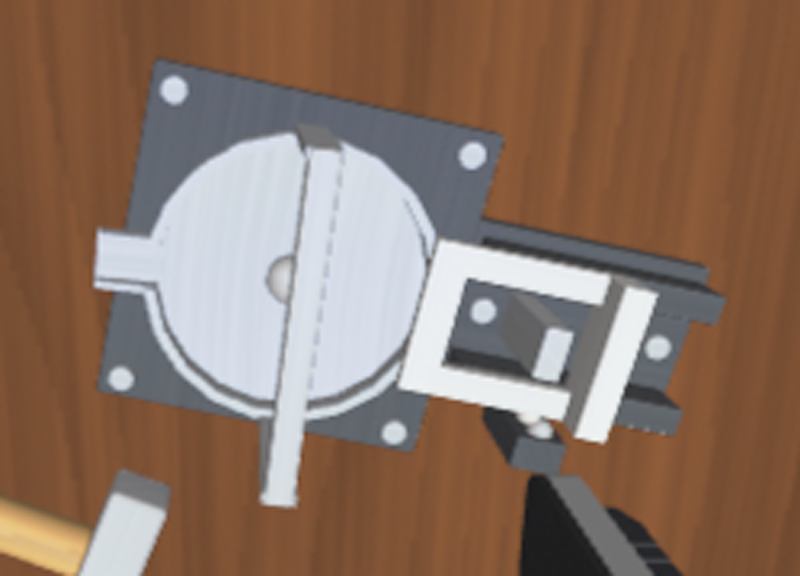

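Run:
```python
from station import robot
from h import *
robot.move_pose([436,-195,300],[180,0,-90])
c,C,s=shot(robot,'wrist','w1');np.savez('pics/w1.npz',**c);print(s['time_s'],s['eef_pos'],s['orientation'])
P=cloud(c,C);np.save('pics/P1.npy',P)
top=(abs(P[...,2]-131)<4)
rk=(abs(P[...,2]-65)<3)
for n,m in(('bar',top),('rack',rk)):
    m=m&(np.hypot(P[...,0]-436,P[...,1]+195)<80)
    mm=cv2.morphologyEx(m.astype(np.uint8),cv2.MORPH_OPEN,np.ones((3,3)))>0
    Q=P[mm];r=cv2.minAreaRect(Q[:,:2].astype(np.float32));print(n,len(Q),r,Q[:,2].mean())
a=c['pixels'][:,:,::-1][60:340,170:470];cv2.imwrite('pics/w1z.png',cv2.resize(a,None,fx=2,fy=2,interpolation=cv2.INTER_CUBIC))
```

```text
1.2333 [ 436.6683642  -194.62167255  299.61762095] [ 1.79982547e+02  8.92205651e-03 -8.99657375e+01]
bar 447 ((430.4244384765625, -191.18035888671875), (27.045183181762695, 20.595842361450195), 89.79084777832031) 130.5405991067596
rack 1988 ((430.47064208984375, -189.8069610595703), (70.0641860961914, 70.36203002929688), 0.6320327520370483) 64.86017903493367
```

View pics/w1z.png

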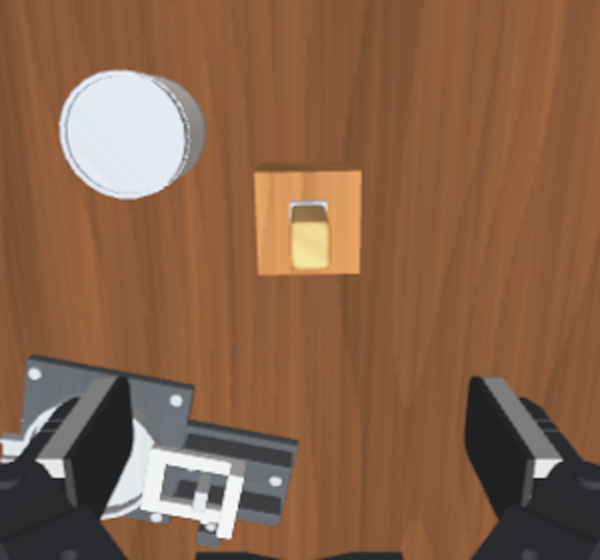

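The zoomed view shows the rack and bar clearly. The rack top is 70.1 x 70.4 mm at z = 65 and the bar top is 27 x 21 mm at z = 130.5, both as expected, with yaw about 0. One closer look at the nest next.

Run:
```python
from station import robot
from h import *
robot.move_pose([560,10,270],[180,0,-90])
c,C,s=shot(robot,'wrist','w2');np.savez('pics/w2.npz',**c);print(s['time_s'],s['eef_pos'],s['orientation'])
P=cloud(c,C);np.save('pics/P2.npy',P)
near=np.hypot(P[...,0]-560,P[...,1]-20)<160
def rep(n,z,tol,ext=near):
    m=(abs(P[...,2]-z)<tol)&ext
    k,l,st,ce=cv2.connectedComponentsWithStats(m.astype(np.uint8))
    for i in range(1,k):
        if st[i,4]>40:
            Q=P[l==i];r=cv2.minAreaRect(Q[:,:2].astype(np.float32));print(n,st[i,4],np.round(r[0],1),np.round(r[1],1),round(r[2],2),'z',Q[:,2].mean().round(1),'px',ce[i].round())
rep('h60',60,2.0); rep('handle',101,2); rep('base',12,2.5)
a=c['pixels'][:,:,::-1][60:340,170:530];cv2.imwrite('pics/w2z.png',cv2.resize(a,None,fx=2.1,fy=2.1,interpolation=cv2.INTER_CUBIC))
```

```text
2.2417 [559.80529723   9.60006258 269.97578377] [ 1.79973583e+02 -2.29733679e-02 -8.99978190e+01]
h60 412 [492.4  41.9] [59.5 12.3] 77.96 z 59.9 px [372. 196.]
h60 114 [515.9  36.9] [19.8 10.1] 78.02 z 60.6 px [353. 193.]
handle 882 [609.6  17.3] [118.7  10.9] 83.73 z 100.7 px [276. 183.]
base 2485 [554.5 -21.2] [ 66.8 238.8] 84.52 z 11.8 px [300. 138.]
base 549 [520.8  42.9] [37.2 55. ] 78.0 z 11.9 px [344. 186.]
base 518 [658.4  53.6] [46.8 57.3] 77.72 z 11.8 px [244. 198.]
base 394 [459.8  51.8] [32.3 30. ] 77.3 z 11.9 px [387. 194.]
base 449 [581.  79.] [29.7 59.8] 77.59 z 11.8 px [309. 214.]
```

View pics/w2z.png

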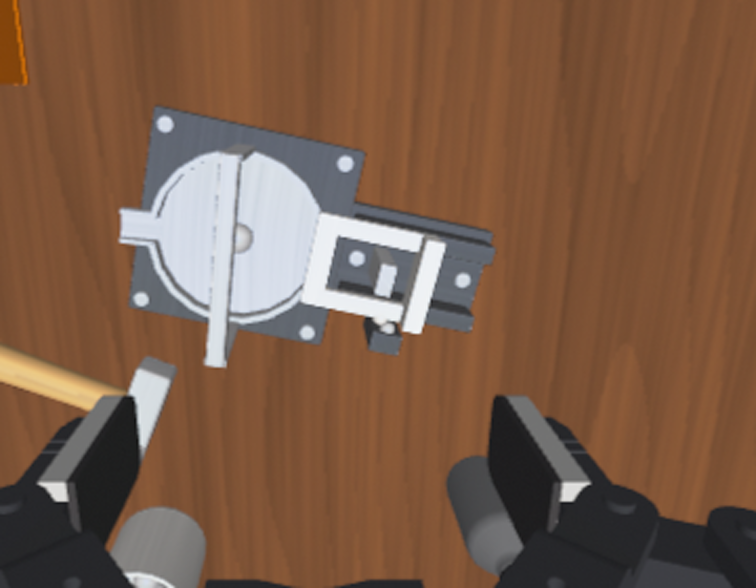

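The crossbar top is 59.5 x 12.3 mm at z = 59.9, the post is 20 x 10 mm, and the handle is 119 x 11 mm. All match the given sizes. The nest yaw is -12.05° and the gap centre is about (504.6, 39.3). Now I'll grip the bar.

Run:
```python
from station import robot
from h import *
robot.move_pose([430.4,-191,170],[180,0,-90])
robot.command_gripper(60)
robot.move_linear([430.4,-191,77],feed=120)
robot.dwell(.1);print(robot.sense()['eef_pos'],robot.sense()['force'])
robot.command_gripper(0,70)
s=robot.sense();print(s['time_s'],s['width'],s['eef_pos'],s['force'])
robot.move_linear([430.4,-191,160],feed=100)
s=robot.sense();print(s['time_s'],s['width'],s['force'])
c,C,s=shot(robot,'side','s2');cv2.imwrite('pics/s2z.png',cv2.resize(c['pixels'][150:350,180:420,::-1],None,fx=3,fy=3))
```

```text
[ 431.05104405 -191.08777947   77.81034199] [-0.12992309  0.4242785   0.59851049]
5.1333 21.128610567149316 [ 430.72680161 -191.07162805   77.49954169] [-0.94253893  0.16953065  3.58171893]
6.1167 21.407307593370863 [ 0.46844384  0.72967997 -0.9888539 ]
```

View pics/s2z.png

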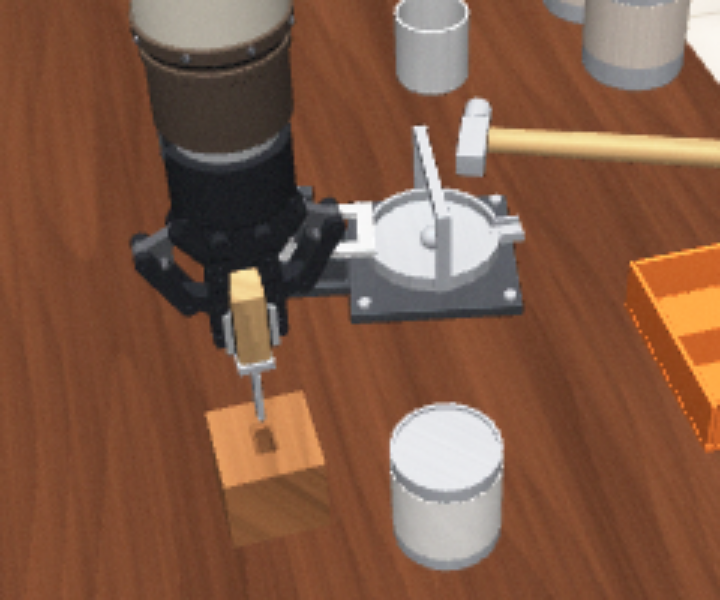

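The side view shows the bar clear of the rack and gripped upright. Now over the gap.

Run:
```python
from station import robot
from h import *
robot.move_linear([430.4,-191,200],feed=150)
robot.move_pose([504.6,39.3,160],[180,0,-102.05])
robot.move_linear([504.6,39.3,139],feed=60)
robot.dwell(.2)
s=robot.sense();print(s['time_s'],s['width'],s['eef_pos'],s['orientation'],s['force'])
for n in('side','scene'):
    c,C,s=shot(robot,n,n+'3');u,v=proj(C,[504.6,39.3,72]);u,v=int(u),int(v);print(u,v)
    print(n,[np.round(proj(C,p),1) for p in([504.6,39.3,72],[504.6,39.3,60],[492.4,41.9,60])])
    cv2.imwrite(f'pics/{n}3z.png',cv2.resize(c['pixels'][v-50:v+40,u-60:u+70,::-1],None,fx=6,fy=6,interpolation=cv2.INTER_CUBIC))
```

```text
8.25 21.32266832025036 [504.86573377  39.36108985 139.32949425] [-1.79961301e+02  2.09493119e-02 -1.02045631e+02] [ 0.14938769 -0.31816679 -1.54165893]
279 216
side [array([279.9, 216.8]), array([280.3, 220.5]), array([275.2, 220.8])]
273 183
scene [array([273.3, 183.4]), array([273.6, 186.5]), array([270.5, 184.3])]
```

View pics/side3z.png

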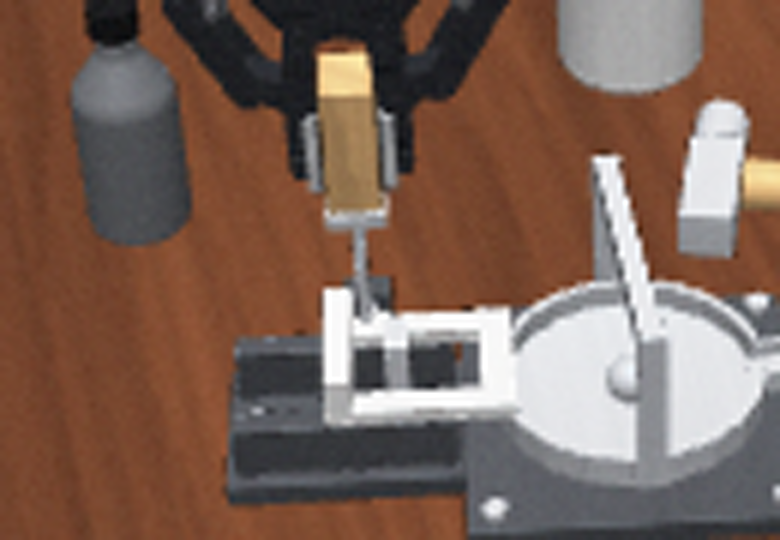

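View pics/scene3z.png

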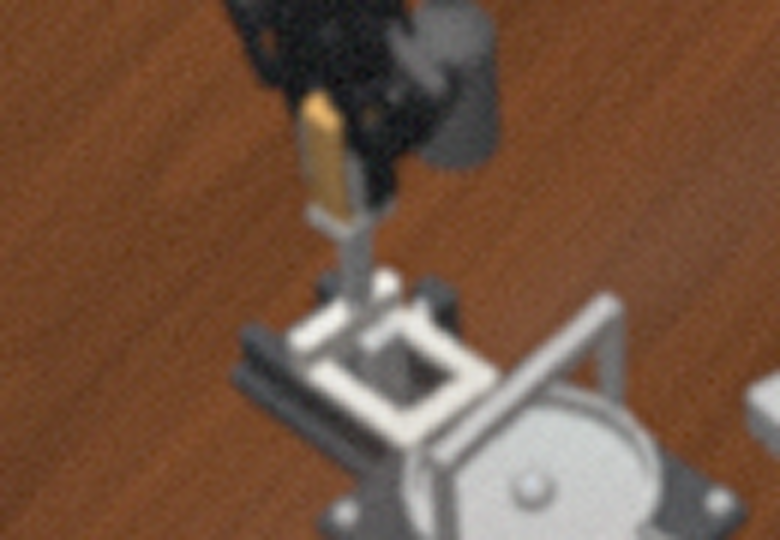

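The side view puts the blade tip at (280,217) against a predicted (279.9,216.8). The scene view puts it at (272.7,183) against (273.3,183.4). The tip is over the gap, so I'll insert it.

Run:
```python
from station import robot
from h import *
hit=robot.move_linear([504.6,39.3,94],feed=40,force_limit=8)
s=robot.sense();print(hit,s['time_s'],s['width'],s['eef_pos'],s['force'])
c,C,s=shot(robot,'side','side4')
u,v=279,216;cv2.imwrite(f'pics/side4z.png',cv2.resize(c['pixels'][v-50:v+40,u-60:u+70,::-1],None,fx=6,fy=6,interpolation=cv2.INTER_CUBIC))
```

```text
False 9.625 21.267662517292674 [504.82694644  39.36493006  94.28430579] [-0.38552949  0.73934316 -2.12432375]
```

View pics/side4z.png

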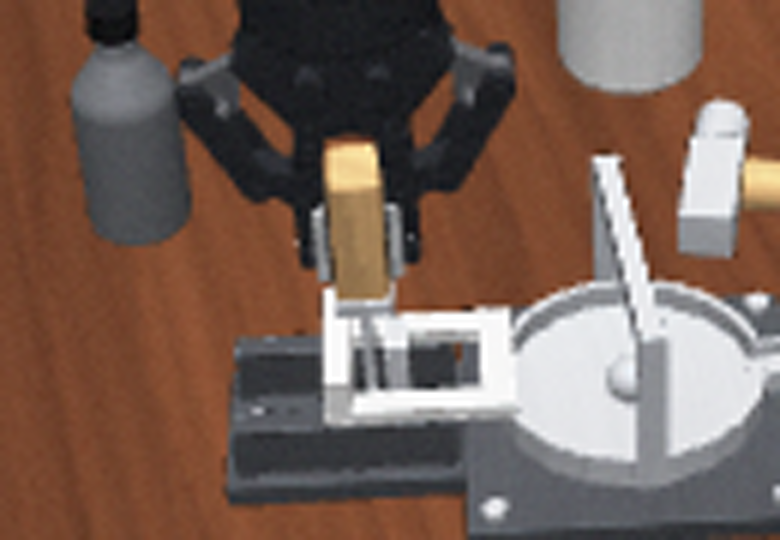

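Run:
```python
from station import robot
from h import *
d=np.array([-.978,.2088,0]);p=np.array([504.6,39.3,94.])
for k in (4,6,8,10,13,16):
    hit=robot.move_linear(p+d*k,feed=15,force_limit=30)
    s=robot.sense();print(k,hit,s['time_s'],s['width'],s['eef_pos'],s['force']@d,s['force'])
robot.dwell(.3)
c,C,s=shot(robot,'side','side5')
u,v=279,216;cv2.imwrite(f'pics/side5z.png',cv2.resize(c['pixels'][v-50:v+40,u-60:u+70,::-1],None,fx=6,fy=6,interpolation=cv2.INTER_CUBIC))
```

```text
4 False 10.0917 21.351172121815807 [500.71719968  40.18801316  94.15509838] -0.2594327461042093 [ 0.26754443  0.01065953 -0.97199296]
6 False 10.375 21.235674026059847 [500.19723957  40.54039396  94.35096407] -4.542238083232738 [ 3.927409   -3.35839119 -3.4955841 ]
8 False 10.6583 21.085935213885893 [499.78042348  40.95556616  94.63911586] -8.454218971801948 [ 7.66479625 -4.58835362 -7.3552567 ]
10 False 10.9417 21.441808995084102 [498.84420292  41.30584844  94.87166222] -11.085478633930865 [ 9.94114845 -6.52794757 -6.7951717 ]
13 False 11.2917 21.125908007747 [495.17167504  42.16826356  95.00790744] -5.150735688874163 [ 4.80788854 -2.14856657 -2.01986713]
16 False 11.6417 21.465594962934627 [487.90409069  42.53835462  93.64659371] -0.1461302258831391 [ 0.35060205  0.94233034 -2.29609285]
```

View pics/side5z.png

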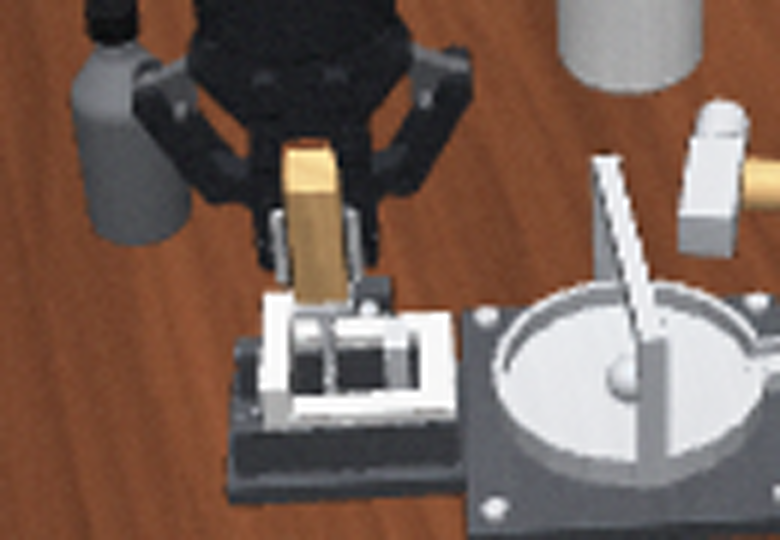

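The keeper has moved about 11 px, roughly 26 mm, to its open stop, and its tip is clear of the dish. I'll lift the bar out, go back over the rack and check its tilt.

Run:
```python
from station import robot
from h import *
s=robot.sense();p=np.array(s['eef_pos'])
robot.move_linear([488.9,42.6,200],feed=120)
robot.move_pose([430.4,-191,170],[180,0,-90])
robot.move_linear([430.4,-191,136],feed=80)
robot.dwell(.2)
s=robot.sense();print(s['time_s'],s['width'],s['eef_pos'],s['force'])
for n in('side','scene'):
    c,C,s=shot(robot,n,n+'6');tip=[430.4,-191,69];sh=[430.4,-191,69+61];u,v=map(int,proj(C,tip))
    o=(u-50,v-70);print(n,[(np.array(proj(C,p))-o)*6 for p in (tip,[430.4,-191,69+55],[430.4,-191,65])])
    cv2.imwrite(f'pics/{n}6z.png',cv2.resize(c['pixels'][v-70:v+30,u-50:u+50,::-1],None,fx=6,fy=6,interpolation=cv2.INTER_CUBIC))
# keeper check
```

```text
14.7583 21.259819553891983 [ 430.85590622 -191.00064397  136.58250543] [-0.27197335 -0.52435506 -1.75233709]
side [array([300.26334517, 424.72032913]), array([286.91192302, 314.57107486]), array([301.1997032 , 432.44528437])]
scene [array([301.22778802, 425.90975135]), array([274.41638422, 338.54009158]), array([303.10529035, 432.02792183])]
```

View pics/side6z.png

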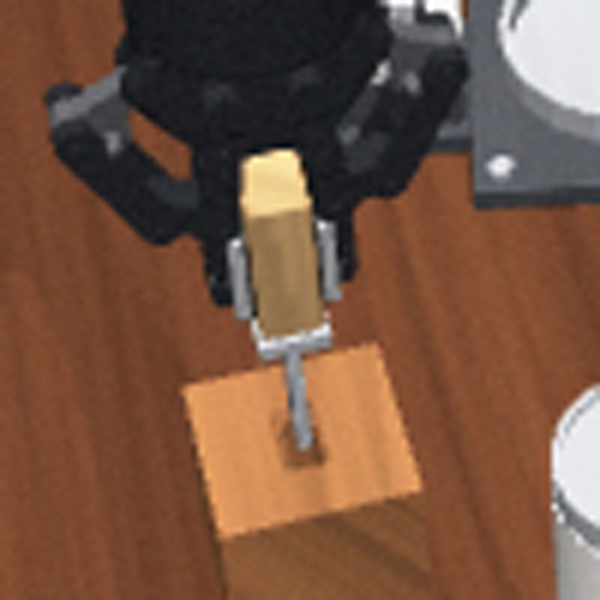

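View pics/scene6z.png

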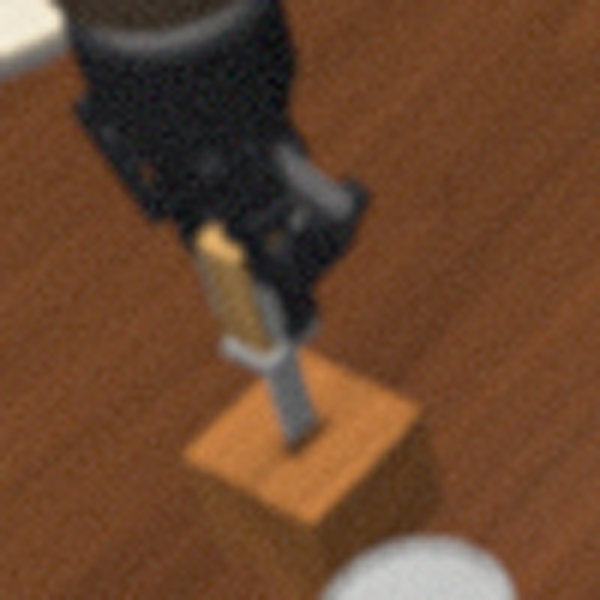

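In both views the tip sits over the slot with no visible tilt. It is about 11 mm lower than planned, so the bar slid down in the grip. I'll lower it under a force limit until the shoulder seats.

Run:
```python
from station import robot
from h import *
hit=robot.move_linear([430.4,-191,79],feed=40,force_limit=10)
s=robot.sense();print(hit,s['time_s'],s['width'],s['eef_pos'],s['force'])
c,C,s=shot(robot,'side','side7');u,v=map(int,proj(C,[430,-191,65]))
P=cloud(c,C);Q=P[v-60:v+30,u-50:u+50].reshape(-1,3);m=np.hypot(Q[:,0]-430,Q[:,1]+191)<16
print('top z',np.nanpercentile(Q[m][:,2],[50,90,99]))
cv2.imwrite(f'pics/side7z.png',cv2.resize(c['pixels'][v-70:v+30,u-50:u+50,::-1],None,fx=6,fy=6,interpolation=cv2.INTER_CUBIC))
```

```text
False 16.4333 21.327017960170647 [ 430.58677504 -191.02156649   79.24701139] [-0.52875154  0.17154267 -2.01965666]
top z [130.03839015 171.81708885 182.18532602]
```

View pics/side7z.png

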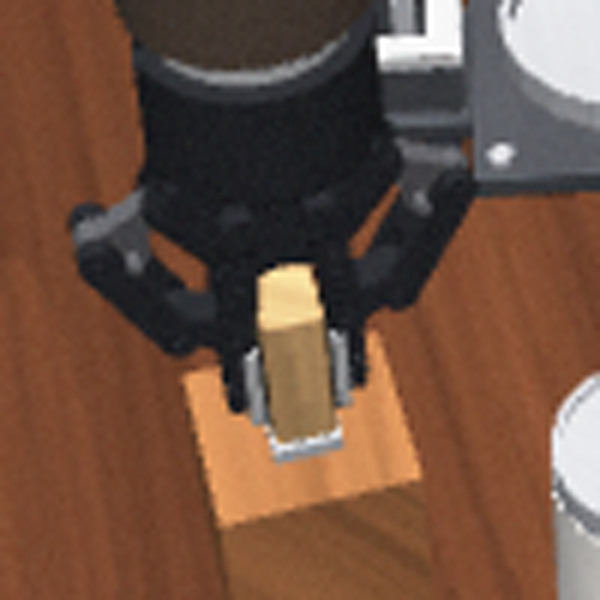

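The blade is in the slot, there was no contact force, and the bar top reads z ≈ 130. So the bar had not slipped and is about 2 mm from seated. I'll release it and back off.

Run:
```python
from station import robot
from h import *
robot.move_linear([430.4,-191,77.3],feed=30,force_limit=10)
robot.command_gripper(50,30)
robot.dwell(.15)
robot.move_linear([430.4,-191,175],feed=120)
robot.dwell(.1)
# above nest-ish: view rack from above
c,C,s=shot(robot,'wrist','w8');P=cloud(c,C);print(s['time_s'],s['width'])
m=(P[...,2]>120)&(P[...,2]<145)&(np.hypot(P[...,0]-430,P[...,1]+191)<60)
Q=P[m];print(len(Q),cv2.minAreaRect(Q[:,:2].astype(np.float32)) if len(Q)>5 else 0,Q[:,2].mean() if len(Q) else 0)
robot.move_pose([609.6,17.3,240],[180,0,-96.3]);robot.dwell(.15)
c,C,s=shot(robot,'wrist','w9');P=cloud(c,C);print(s['time_s'])
near=np.hypot(P[...,0]-560,P[...,1]-20)<160
for n,z in(('h60',60),('handle',101)):
    k,l,st,ce=cv2.connectedComponentsWithStats(((abs(P[...,2]-z)<2)&near).astype(np.uint8))
    for i in range(1,k):
        if st[i,4]>40:
            Q=P[l==i];r=cv2.minAreaRect(Q[:,:2].astype(np.float32));print(n,st[i,4],r,Q[:,2].mean())
for n in('scene','side'):
    c,C,s=shot(robot,n,n+'9');P=cloud(c,C)
    m=(abs(P[...,2]-75)<2.5)&(np.hypot(P[...,0]-675,P[...,1]-290)<70);Q=P[m];print('jar',n,len(Q),cv2.minEnclosingCircle(Q[:,:2].astype(np.float32)) if len(Q)>3 else 0)
    m=(P[...,2]>120)&(P[...,2]<145)&(np.hypot(P[...,0]-430,P[...,1]+191)<30);Q=P[m];print('bar',len(Q),Q.mean(0),Q[:,2].max())
cv2.imwrite('pics/s9z.png',cv2.resize(c['pixels'][130:350,200:440,::-1],None,fx=2.7,fy=2.7))
```

```text
18.3417 49.979037707803975
1218 ((431.149658203125, -191.93997192382812), (27.296602249145508, 21.565982818603516), 89.7201919555664) 129.89062707853336
19.6333
h60 519 ((468.3139953613281, 47.173683166503906), (59.769927978515625, 12.437363624572754), 77.86903381347656) 59.82602424987136
h60 144 ((516.2877197265625, 36.91865539550781), (19.975828170776367, 9.964973449707031), 77.79218292236328) 60.529656449694215
handle 1084 ((609.3633422851562, 17.145587921142578), (116.99147033691406, 10.8237943649292), 83.3781509399414) 100.66616355153853
jar scene 76 ((684.9373779296875, 275.82489013671875), 38.15302658081055)
bar 121 [ 433.51830155 -194.76664337  129.92830939] 136.91036810398384
jar side 34 ((683.3959350585938, 275.1131896972656), 37.70487976074219)
bar 148 [ 429.20151574 -195.87570726  128.18669634] 132.81993462176627
```

View pics/s9z.png

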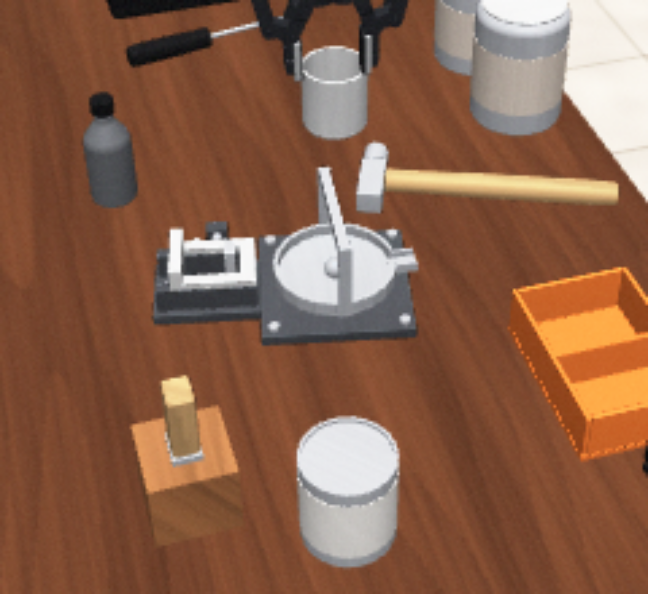

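View pics/w9.png

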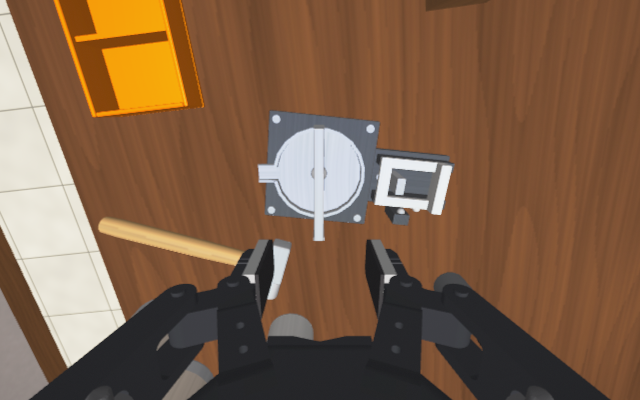

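The keeper bar has moved 24.7 mm to (468.3, 47.2) and the bar stands in its rack, top at z ≈ 130. In the side picture the ball sits in the middle of the dish. The jar is at about (684, 275.5), so I'll turn the dish yaw from -6.4° to 73.9°. Gripping the handle now.

```bash
python3 - <<'E'
from station import robot
from h import *
robot.move_linear([609.5,17.2,130],feed=120)
robot.move_linear([609.5,17.2,75.5],feed=60,force_limit=8)
robot.dwell(.2);s=robot.sense();print(s['eef_pos'],s['orientation'],s['force'])
robot.command_gripper(30);robot.command_gripper(0,60);robot.dwell(.3)
s=robot.sense();print(s['time_s'],s['width'],s['eef_pos'],s['force'])
robot.move_linear([609.5,17.2,125.5],feed=40)
robot.dwell(.4)
s=robot.sense();print(s['time_s'],s['width'],s['eef_pos'],s['force'],s['q'])
print(robot.solve_ik([609,17.2,175],[180,0,-16.1]))
for n in('side','scene'):
    c,C,s=shot(robot,n,n+'10');u,v=map(int,proj(C,[609,17,70]))
    cv2.imwrite(f'pics/{n}10z.png',cv2.resize(c['pixels'][v-60:v+60,u-60:u+60,::-1],None,fx=4,fy=4,interpolation=cv2.INTER_CUBIC))
E
python3 -c "
import cv2,numpy as np;cv2.imwrite('pics/c10.png',np.hstack([cv2.resize(cv2.imread('pics/%s10z.png'%n),(400,400)) for n in('side','scene')]))"
```

```text
[609.73407492  17.26363583  75.97395033] [-1.79950585e+02  1.88466748e-02 -9.62980014e+01] [0.88428744 0.0439586  1.45089704]
23.05 8.863663358570848 [609.83428957  17.273882    75.63860246] [ 1.45365781  0.40639381 -0.18591856]
24.85 9.28954605262194 [609.49253682  17.183152   125.44989149] [ 0.3179602   0.00693356 -3.17743737] [ 1.68080827e+01  2.57981118e+01 -9.88657413e+00 -9.55610057e-04
 -5.43198003e+01 -2.31097881e+01]
[ 1.68239272e+01  2.30159137e+01 -6.50400409e+00  2.54444375e-14
 -6.04800822e+01  5.70760728e+01]
```

View pics/c10.png

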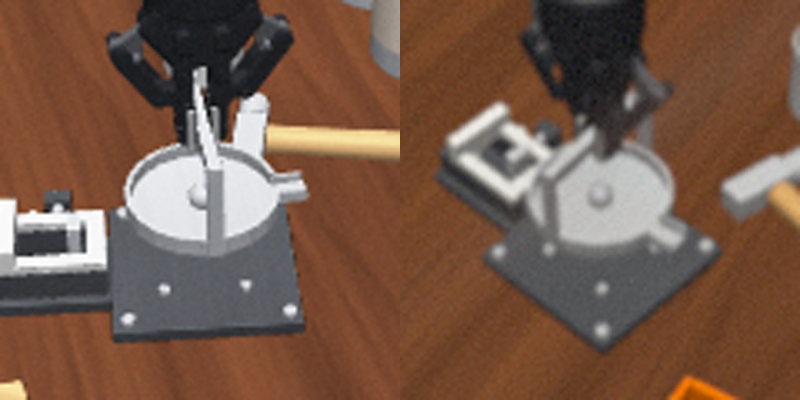

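Both pictures show the dish lifted clear and level with the ball in the middle. Next I'll raise it to about 100 mm above the holder and turn only joint 6, in small steps.

Run:
```python
from station import robot
from h import *
robot.move_linear([609.5,17.2,175.5],feed=40);robot.dwell(.2)
q=np.array(robot.sense()['q']);q0=q.copy();qt=np.array(robot.solve_ik([609.5,17.2,175.5],[180,0,-16.1]));print(qt-q0)
for i in range(1,11):
    robot.set_joints(list(q0+(qt-q0)*i/10))
robot.dwell(.8)
s=robot.sense();print(s['time_s'],s['width'],s['eef_pos'],s['orientation'],s['force'],s['qd'])
for n in('side','scene'):
    c,C,s=shot(robot,n,n+'11');u,v=map(int,proj(C,[609,17,112]));P=cloud(c,C)
    m=(abs(P[...,2]-75)<2.5)&(np.hypot(P[...,0]-675,P[...,1]-290)<70);Q=P[m];print('jar',n,len(Q),cv2.minEnclosingCircle(Q[:,:2].astype(np.float32)) if len(Q)>3 else 0)
    # dish rim: z about 134
    m=(P[...,2]>128)&(P[...,2]<140)&(np.hypot(P[...,0]-609,P[...,1]-17)<90);Q=P[m]
    A=np.c_[Q[:,:2]-[609,17],np.ones(len(Q))];print('rim plane',np.linalg.lstsq(A,Q[:,2],rcond=None)[0],Q.max(0),Q.min(0))
    cv2.imwrite(f'pics/{n}11z.png',cv2.resize(c['pixels'][v-90:v+110,u-100:u+100,::-1],(400,400),interpolation=cv2.INTER_CUBIC))
cv2.imwrite('pics/c11.png',np.hstack([cv2.imread(f'pics/{n}11z.png') for n in('side','scene')]))
```

```text
[ 1.79337640e-03 -1.49300777e-02  9.48002198e-03  3.94097460e-03
 -1.47681558e-03  8.01984909e+01]
29.9333 9.022063256417788 [609.49968796  17.20725938 175.5042815 ] [-1.79998437e+02 -6.56637185e-04 -1.61059262e+01] [-0.33526903  0.62117458 -1.74335346] [-0.08513315  0.05316172 -0.05723492 -0.06958477  0.0904444   0.8349476 ]
jar side 26 ((682.5543823242188, 276.0345153808594), 36.61603546142578)
rim plane [-3.78566685e-03 -7.22935178e-04  1.32055194e+02] [665.46662529  73.72413763 136.98091745] [550.36354541 -41.52373335 128.00787689]
jar scene 82 ((683.1022338867188, 277.01898193359375), 38.19841766357422)
rim plane [-4.83038572e-03 -7.95046048e-03  1.33667278e+02] [668.94305015  93.27050723 139.8280929 ] [551.38803342 -41.65752025 128.01958715]
```

View pics/c11.png

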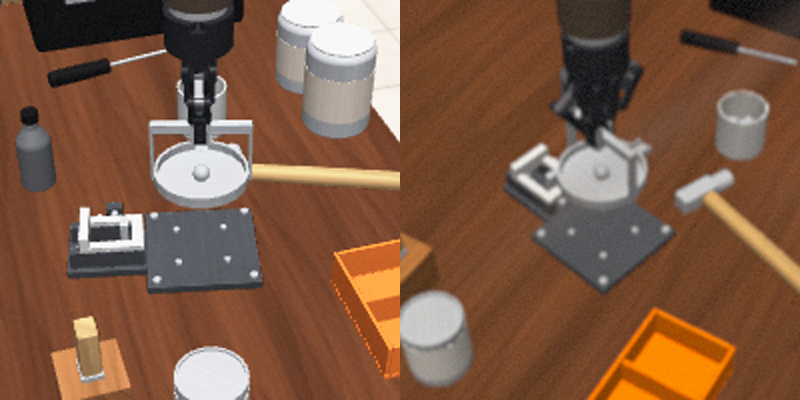

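The dish is level with a rim plane slope under 0.5°, the ball is centred, the lip points at the jar, the keeper is open and the bar is racked. I'll let it settle and hand in.

Run:
```python
from station import robot
robot.dwell(1.0);s=robot.sense();print(s['time_s'],s['width'],s['eef_pos'],s['qd'])
print(robot.hand_in())
```

```text
31.0333 8.62245923353439 [609.51523504  17.20636643 175.50460571] [ 0.04495003 -0.04513985  0.02724827  0.06328384  0.13039799  1.13790577]
the job is handed in; nothing more can be done
None
```

I opened the keeper with the pry bar, stood the bar back in its rack, lifted the dish by its handle and turned its lip to the jar. I handed the job in at 31 s, still holding the dish; `hand_in` gives no verdict.

My last checks, taken before handing in, showed:
- **Dish:** the rim plane slopes less than 0.5°. The underside is about 112 mm above the table, about 100 mm above the holder's base. The holder's centre is within about 2 mm horizontally.
- **Ball:** it sat in the middle of the dish in both pictures. I judged this by eye and did not measure it.
- **Lip:** I turned the dish so its lip line runs at the measured jar centre, about (683, 276). The pictures agree.
- **Keeper:** I measured 24.7 mm open, against the 26 mm stop and the 23 mm needed. I measured this once, after racking the bar; the final pictures still showed it open.
- **Pry bar:** its top was at z ≈ 130, upright and within about 2 mm of where it first stood.
- **Other objects:** I saw no sign of contact with anything else on the bench. I did not measure their final positions.

Two readings disagreed:
- **Bar height over the rack:** before reinserting the bar, my picture estimate put the tip about 11 mm too low. It went in without contact and seated at its normal height, so that estimate was wrong.
- **Joint speed:** the last reading showed joint 6 at about 1 deg/s, much higher than the other joints. I took that as sensor noise because the pose did not change.

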